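Switch off the battery charger's outlet

TASK

The two cells in the plug-in battery charger are full: switch off its outlet on the power strip by lightly pressing down the raised front end of the rocker switch directly in front of it with the fingertips until it has tipped over to off, then draw back clear. Press no other switch, and do not touch the things that are plugged in or disturb anything else on the bench.

Things in the scene. Friction and masses are not known exactly. Their poses are not given: they have to be found in the camera images.
- strip: White power strip fixed to the bench, 376 (y) x 98 (x) x 42 mm high; origin at the centre of its underside. Five round outlets of 40 mm in a row along y, 62 mm apart, at x = +20 mm; in front of each (robot's side), at x = -28 mm, its black rocker switch. Outlets and switches count 0 to 4 from the +y end to the -y end; outlet 2 is empty. All switches start on.
- battery_charger: The plug-in charger for round cells: a flat grey box 96 mm (x) x 54 mm (y), 24 mm high, plugged into one of the outlets 0, 1, 3 or 4, with two steel AA cells lying side by side in bays on its top (34 mm high over the cells). Origin: on the outlet's axis at the strip's top face; it reaches 17 mm from there to the front (-x) and 79 mm to the back.
- timer: Round white plug-in timer, 57 mm across, 39 mm high, with a toothed dial on top; plugged into another outlet. Origin on the outlet's axis at the strip's top.
- usb_charger: Small square white phone charger, 40 x 40 x 34 mm high, one slot in its top; plugged into another outlet. Origin on the outlet's axis at the strip's top.
- adapter: Black block-shaped power adapter, 60 (x) x 50 (y) x 46 mm high; plugged into another outlet. Origin on the outlet's axis at the strip's top; reaches 22 mm to the front, 38 mm to the back.
- switch0 (a joint): Rocker switch in front of outlet 0: 0 = on, 0.34 rad = off. Black rocker 26 mm long (across the strip) and 18 mm wide, pivoted in its middle, with a shallow V-shaped top. On: its half next to the outlet lies level, 3 mm above the strip's top; its front half slopes up to 7 mm above the strip's top at the front end.
- switch1 (a joint): Rocker switch in front of outlet 1: 0 = on, 0.34 rad = off. Like switch 0. Pressing the front half down, against about 2 to 3 N at the press spot, tips it over steadily to the off stop, where the front half lies level, 3 mm above the strip's top, and the rear half stands up. It stays wherever it is left. All five are alike.
- switch2 (a joint): Rocker switch in front of outlet 2: 0 = on, 0.34 rad = off. Like the others.
- switch3 (a joint): Rocker switch in front of outlet 3: 0 = on, 0.34 rad = off. Like the others.
- switch4 (a joint): Rocker switch in front of outlet 4: 0 = on, 0.34 rad = off. Like the others.
- switch0_press (a point): The spot to press on switch 0: on the top of its front half, midway across, 9 mm in front of the pivot and 57 mm in front of its outlet's axis; 6 mm above the strip's top when on, 3 mm when off.
- switch1_press (a point): The spot to press on switch 1: on the top of its front half, midway across, 9 mm in front of the pivot and 57 mm in front of its outlet's axis; 6 mm above the strip's top when on, 3 mm when off.
- switch2_press (a point): The spot to press on switch 2: on the top of its front half, midway across, 9 mm in front of the pivot and 57 mm in front of its outlet's axis; 6 mm above the strip's top when on, 3 mm when off.
- switch3_press (a point): The spot to press on switch 3: on the top of its front half, midway across, 9 mm in front of the pivot and 57 mm in front of its outlet's axis; 6 mm above the strip's top when on, 3 mm when off.
- switch4_press (a point): The spot to press on switch 4: on the top of its front half, midway across, 9 mm in front of the pivot and 57 mm in front of its outlet's axis; 6 mm above the strip's top when on, 3 mm when off.
- phone: Black phone lying on the blue mat, 148 x 72 x 8 mm. Origin under its centre.
- tweezers: Dark steel tweezers lying on the mat, 130 mm long, 9 mm high. Origin under the middle.
- screwdriver: Precision screwdriver lying on the mat, 137 mm long, 12 mm thick. Origin under the middle.
- solder_spool: Aluminium-coloured spool of solder standing on the bench, 54 mm across, 40 mm high. Origin under its centre.
- flux_jar: Small amber jar with a black lid, 48 mm across, 36 mm high. Origin under its centre.
- ipa_bottle: White bottle, 60 mm across, 135 mm high. Origin under its centre.

How it is judged:
On the way:
1. the fingertips press the switch in front of the battery charger's outlet (((horizontal distance between battery_charger and switch0_press below 0.068 m and contact force between the fingers and switch0 above 0.5 N) or (horizontal distance between battery_charger and switch1_press below 0.068 m and contact force between the fingers and switch1 above 0.5 N) or (horizontal distance between battery_charger and switch3_press below 0.068 m and contact force between the fingers and switch3 above 0.5 N) or (horizontal distance between battery_charger and switch4_press below 0.068 m and contact force between the fingers and switch4 above 0.5 N))).
At the end, for the whole second after the job is handed in: The switch of the outlet that carries the battery charger is off (joint over 0.24 rad of 0.34), the four others are still on (under 0.06 rad), and every loose thing lies still within 8 mm of where it was (((horizontal distance between battery_charger and switch0_press below 0.068 m and value of joint switch0 above 0.24 rad) or (horizontal distance between battery_charger and switch1_press below 0.068 m and value of joint switch1 above 0.24 rad) or (horizontal distance between battery_charger and switch3_press below 0.068 m and value of joint switch3 above 0.24 rad) or (horizontal distance between battery_charger and switch4_press below 0.068 m and value of joint switch4 above 0.24 rad)) and (horizontal distance between battery_charger and switch0_press below 0.068 m or value of joint switch0 below 0.06 rad) and (horizontal distance between battery_charger and switch1_press below 0.068 m or value of joint switch1 below 0.06 rad) and (horizontal distance between battery_charger and switch3_press below 0.068 m or value of joint switch3 below 0.06 rad) and (horizontal distance between battery_charger and switch4_press below 0.068 m or value of joint switch4 below 0.06 rad) and value of joint switch2 below 0.06 rad and linear speed of each of phone, tweezers, screwdriver, solder_spool, flux_jar, ipa_bottle below 0.02 m/s and distance of each of phone, tweezers, screwdriver, solder_spool, flux_jar, ipa_bottle from where it was at the start of the episode below 0.008 m); the robot touches nothing.
It fails at once if a switch other than the battery charger's is pressed or switched ((not (horizontal distance between battery_charger and switch0_press below 0.068 m) and (contact force between anything else and switch0 above 1 N or value of joint switch0 above 0.1 rad)) or (not (horizontal distance between battery_charger and switch1_press below 0.068 m) and (contact force between anything else and switch1 above 1 N or value of joint switch1 above 0.1 rad)) or (not (horizontal distance between battery_charger and switch3_press below 0.068 m) and (contact force between anything else and switch3 above 1 N or value of joint switch3 above 0.1 rad)) or (not (horizontal distance between battery_charger and switch4_press below 0.068 m) and (contact force between anything else and switch4 above 1 N or value of joint switch4 above 0.1 rad)) or contact force between anything else and switch2 above 1 N or value of joint switch2 above 0.1 rad).
It fails at once if the strip or its switch is pressed hard (over 25 N) (contact force between anything else and strip above 25 N).
It fails at once if something that is plugged in is touched (contact force between anything else and battery_charger above 1 N or contact force between anything else and timer above 1 N or contact force between anything else and usb_charger above 1 N or contact force between anything else and adapter above 1 N).
It fails at once if a loose thing on the bench is moved or lifted (distance of any of phone, tweezers, screwdriver, solder_spool, flux_jar, ipa_bottle from where it was at the start of the episode above 0.008 m).
It also fails if it takes over 32 s, if anything falls off the work surface, if the arm or the gripper's body presses on something with over 40 N, if the wrist force passes 120 N, or if a joint passes its speed limit or range.

ROBOT

A 7-joint arm with a two-finger parallel gripper is mounted at the origin on the work surface. World frame = base frame: x ahead of the robot, y to its left, z up, the work surface at z = 0. Lengths are in m, angles in rad, forces in N, time in s.
With the tool pointing down it reaches from about 0.4 to 0.85 m from the base axis. Payload 10.4 kg.
Tool frame: the origin (TCP) lies at the very end of the fingers, on their centre line; the grasp point (between the pads) lies 19 mm behind it (manip.pinch_z is the distance from the TCP to the grasp point, in m); z points along the fingers, y is the line along which they close (so a half turn about z gives the same grasp; the last joint's range is limited). The gripper opens to 85 mm and grips with 20 to 120 N. Pads are 22 mm wide; open, the fingers measure 114 mm over their backs; the gripper's body (76 mm by 85 mm) begins 54 mm behind the grasp point. The pads swing forward as they close: fully open they stand 13 mm farther back than shut.
Start: joints at [-1.278, 0.332, -0.065, 1.46, 0.022, 1.35, -0.088], TCP at [0.194, 0.594, 0.231] pointing down, gripper open.
Joint ranges: [-2.6, 2.6], [-0.5, 2.12], [-1.47, 1.34], [0.16, 2.42], [-1.27, 4.41], [0.06, 2.06], [-2.6, 2.6]. Speed limits (rad/s): [2.22, 2.22, 2.79, 2.79, 3.14, 3.14, 3.14].

INTERFACE

Orientations are given as a unit quaternion [x, y, z, w].
In Python, from workcell import manip gives the robot as it stands. The module is installed in compiled form; this text tells all that it offers.
- The arm moves only by the shell command python3 -m creep 'ROWS' [OPENING] [FORCE]. ROWS is a JSON object of lists of equal length, an entry for each row: "slide": the shift along the tool's x, y, z in m, a list of three; "twist": the turn about the tool's z in degrees. A call has 1 to 8 rows; each row shifts and turns the commanded pose from where the row before left it, along the tool's axes as they then stand; what a row does not reach is not made up. A row lasts 1/8 s, in which the tool goes at most 62.5 mm and 10.7 degrees, less where a joint would pass 70% of its speed; a pose out of reach is approached as far as the arm can. A call with a gripper value outside its range is refused whole. OPENING is the opening in per cent of the stroke, from 0 (shut) to 100 (fully open), set as the call begins (- or left out, the last holds). The fingers move at their own pace and stop on an object; FORCE is the grip in N (left out, the last holds). Time passes only in rows, so rows that do not move let the fingers close. It gives the time, the measured TCP pose, the force, the opening and the grip force at its end, in the units of the state.
- manip.get_obs(): the state, without advancing time (a new reading comes with each control period).
- manip.camera(name): name is "scene" or "top"; returns (picture, depth): 400x640x3 uint8, blue, green, red; 400x640 float32, m along the optical axis (not along the pixel's ray), 0 where there is no reading.
- manip.camera_params(name): a dict with "intrinsics" (3x3 intrinsics, pixels), "dist_coeffs" ([k1, k2, p1, p2, k3] as OpenCV has them; the pictures are not rectified), "R" (3x3) and "t" (3): a world point X has camera coordinates R X + t. Camera axes: x right, y down, z forward; pixel columns grow to the right and rows downward; lengths in m; the calibration is good to about 2 mm. A picture is of the moment at which its call begins. camera_params takes no time and is no camera call.
- manip.hand_in(): hands the job in; it is judged then, once.
The state is a dict: "clock": time; "joint_pos": joint angles; "joint_velocities": joint speeds; "tau": joint torques, N m; "position": TCP position; "ee_rot": TCP orientation; "ft_force": force on the tool from outside, world axes, zero at the start; "torque": the same for the moment, N m; "grip_width": opening from 0.0 (shut) to 1.0 (fully open); "grasp_force": force on a finger pad.
Only numpy, scipy, OpenCV 4.12 (cv2) and the standard library are available. Lean on these libraries where they do the work, as an engineer would, in place of code of your own. Each camera call takes 0.05 s, during which the arm holds its last target. There are 200 camera calls.

## Working session

There is one attempt and no reset: what is moved stays moved. The work goes in short steps, Python scripts to look and compute and a shell command to move; the robot and the scene stay as the last step left them, time stands still between calls to the robot, and variables do not carry over. Pictures are saved under pics/ and viewed, at most 10 in all, crops included, and the job is handed in when it is done.

```bash
mkdir -p pics; python3 - <<'E'
from workcell import manip
import cv2,numpy as np
for n in("top","scene"):
    p,d=manip.camera(n);cv2.imwrite(f"pics/{n}0.png",p);np.save(f"{n}0.npy",d)
    c=manip.camera_params(n);print(n,c)
o=manip.get_obs();print(o["clock"],o["position"],o["ee_rot"],o["grip_width"])
E
```

```text
top {'intrinsics': array([[492.9454177 ,   0.        , 322.33008421],
       [  0.        , 492.9454177 , 206.71212536],
       [  0.        ,   0.        ,   1.        ]]), 'dist_coeffs': array([-0.00328802,  0.        ,  0.        ,  0.        ,  0.        ]), 'R': array([[ 0.0725666 , -0.99736272,  0.00129953],
       [-0.97382123, -0.07113507, -0.21589814],
       [ 0.2154212 ,  0.01440148, -0.97641503]]), 't': array([0.01759966, 0.54729042, 1.13365629])}
scene {'intrinsics': array([[457.86594571,   0.        , 313.59817047],
       [  0.        , 457.86594571, 203.25721338],
       [  0.        ,   0.        ,   1.        ]]), 'dist_coeffs': array([-0.10108526,  0.        ,  0.        ,  0.        ,  0.        ]), 'R': array([[-0.43889113,  0.89844631, -0.0129923 ],
       [ 0.75034319,  0.35851137, -0.55538698],
       [-0.4943275 , -0.2535031 , -0.83149053]]), 't': array([ 0.17289298, -0.38310124,  1.75970875])}
0.1 [0.19402001 0.59378311 0.23058212] [ 1.57252403e-01  9.87558237e-01 -6.35576173e-04 -7.89883864e-05] 1.0000991149713443
```

View pics/top0.png

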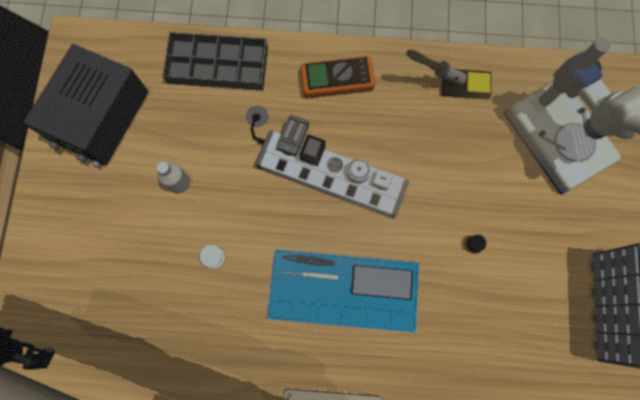

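View pics/scene0.png

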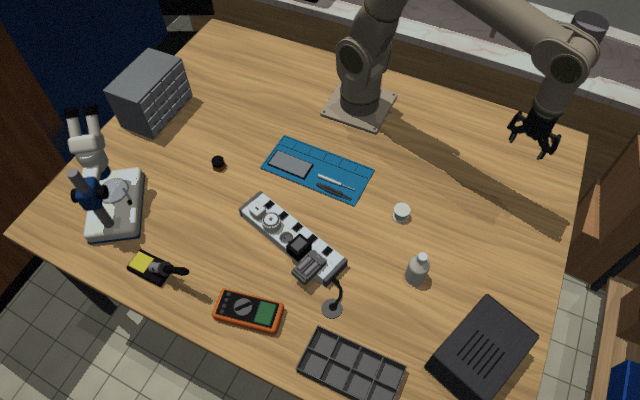

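The top picture shows the strip running from about (258,150) to (405,205). From the left (+y) these are a grey box at (293,133), a black block at (313,150), an empty outlet at (335,164), the timer at (357,171) and the USB charger at (382,180). I'll enlarge it and fit the strip.

```bash
cat > h.py <<'E'
from workcell import manip
import cv2,numpy as np
def pix2world(n,uv,z):
    c=manip.camera_params(n);q=cv2.undistortPoints(np.array(uv,float).reshape(-1,1,2),c["intrinsics"],c["dist_coeffs"])[:,0]
    r=np.c_[q,np.ones(len(q))]@c["R"];o=-c["R"].T@c["t"]
    return o+r*((z-o[2])/r[:,2])[:,None]
def world2pix(n,X):
    c=manip.camera_params(n);return cv2.projectPoints(np.array(X,float),cv2.Rodrigues(c["R"])[0],c["t"],c["intrinsics"],c["dist_coeffs"])[0][:,0]
E
python3 - <<'E'
from h import *
p=cv2.imread("pics/top0.png")
a=cv2.resize(p[100:225,245:420],None,fx=4.5,fy=4.5,interpolation=cv2.INTER_CUBIC)
cv2.imwrite("pics/topc.png",a)
# white strip pts from depth: z in 36..46mm
c=manip.camera_params("top");d=np.load("top0.npy")
v,u=np.mgrid[100:230,245:420];q=cv2.undistortPoints(np.stack([u.ravel(),v.ravel()],1).astype(float).reshape(-1,1,2),c["intrinsics"],c["dist_coeffs"])[:,0]
D=d[100:230,245:420].ravel();X=(np.c_[q,np.ones(len(q))]*D[:,None]-c["t"])@c["R"]
m=(D>0)&(X[:,2]>.034)&(X[:,2]<.052);print(m.sum(),np.median(X[m,2]))
cv2.imwrite("pics/m.png",(m.reshape(v.shape)*255).astype(np.uint8))
print("minarearect",cv2.minAreaRect(X[m,:2].astype(np.float32)))
# dark blobs in front row = switches
for b in [(281,166),(304,174),(327,183),(350,190),(374,198)]:
    x0,y0=b[0]-11,b[1]-11
    g=p[y0:y0+22,x0:x0+22].max(2).astype(int);k=(g<75).astype(np.uint8)
    n,l,s,ce=cv2.connectedComponentsWithStats(k);i=min(range(1,n),key=lambda j:np.hypot(*(ce[j]-11))-s[j,4]*.05)
    w=pix2world("top",[ce[i]+[x0,y0]],.046)[0];print(b,ce[i]+[x0,y0],s[i,4],w.round(4))
E
```

```text
4017 0.04373278110670431
minarearect ((0.6606844663619995, 0.03446583449840546), (0.37629368901252747, 0.14372967183589935), 72.93580627441406)
(281, 166) [281.09090909 164.66666667] 66 [0.6473 0.168  0.046 ]
(304, 174) [304.08333333 173.23333333] 60 [0.6293 0.109  0.046 ]
(327, 183) [327.34545455 181.65454545] 55 [0.6119 0.0498 0.046 ]
(350, 190) [350.73584906 190.43396226] 53 [ 0.5937 -0.0094  0.046 ]
(374, 198) [374.2        200.06666667] 15 [ 0.5736 -0.0684  0.046 ]
```

View pics/topc.png

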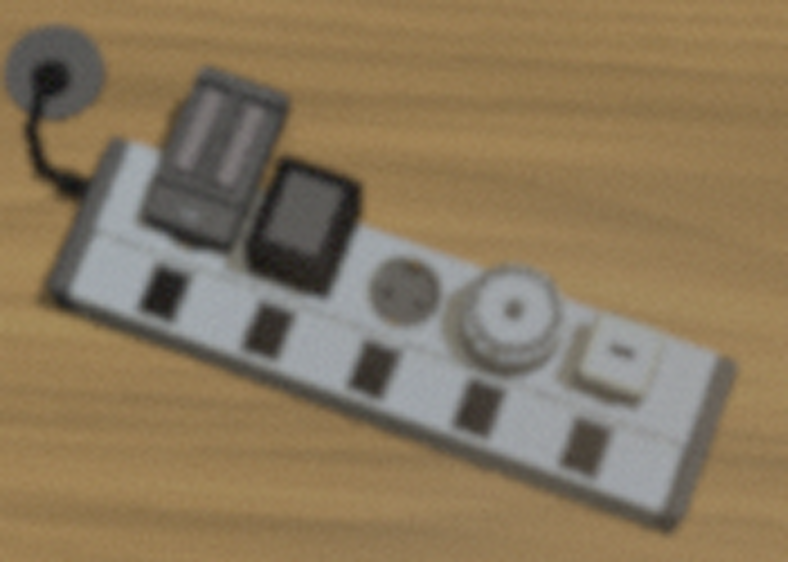

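The battery charger, with two cells in its bays, is at outlet 0. Switch 0 is at crop (163,292), which is full-image pixel (281,165) and world (0.647,0.168). The switch spacing comes out at 62 mm as it should, and the strip's yaw is about -16.6°. The press spot is therefore about (0.638,0.171), with its top at z 0.048. The tool's y is already within 1.5° of the strip's y. I'll shut the fingers and go over.

```bash
python3 -m creep '{"slide":[[-0.034,-0.0165,0],[-0.034,-0.0165,0],[-0.034,-0.0165,0],[-0.034,-0.0165,0],[-0.034,-0.0165,0],[-0.034,-0.0165,0],[-0.034,-0.0165,0],[-0.034,-0.0165,0]],"twist":[0,0,0,0,0,0,0,0]}' 0 20
python3 -m creep '{"slide":[[-0.034,-0.0165,0],[-0.034,-0.0165,0],[-0.034,-0.0165,0],[-0.034,-0.0165,0],[-0.034,-0.0165,0],[-0.034,-0.0165,0],[-0.034,-0.0165,0],[0,0,0]],"twist":[0,0,0,0,0,0,0,0]}'
```

```text
clock: 1.1
position: [0.4123, 0.3831, 0.231]
ee_rot: [0.157, 0.988, -0.0, -0.0]
ft_force: [0.3, 1.3, 0.1]
grip_width: 0.001
grasp_force: 0.0
clock: 2.1
position: [0.6036, 0.1969, 0.2306]
ee_rot: [0.16, 0.987, -0.001, 0.0]
ft_force: [-0.6, 0.6, -0.4]
grip_width: -0.001
grasp_force: 0.0
```

```bash
python3 -m creep '{"slide":[[-0.02,-0.007,0],[-0.0196,-0.007,0],[0,0,0.03],[0,0,0.03],[0,0,0.03],[0,0,0.03],[0,0,0.028],[0,0,0]],"twist":[0,0,0,0,0,0,0,0]}'
python3 - <<'E'
from h import *
o=manip.get_obs();print(o["position"],o["ft_force"])
P=np.array(o["position"])
for n,s in(("scene",6),("top",5)):
    p,d=manip.camera(n)
    t=np.array([.6368,.1712,.048]);w=world2pix(n,[P,t]);print(n,w.round(1))
    c=w[1].round().astype(int);a=p[c[1]-55:c[1]+40,c[0]-60:c[0]+60]
    a=cv2.resize(a,None,fx=s,fy=s,interpolation=cv2.INTER_CUBIC)
    for k,col in((0,(0,0,255)),(1,(0,255,0))): cv2.drawMarker(a,tuple(int(x) for x in (w[k]-c+[60,55]+.5)*s),col,0,14,1)
    cv2.imwrite(f"pics/{n}1.png",a)
E
```

```text
clock: 3.1
position: [0.6344, 0.174, 0.081]
ee_rot: [0.157, 0.988, -0.001, -0.002]
ft_force: [1.0, 0.2, 0.2]
grip_width: -0.003
grasp_force: 0.0
[0.63437861 0.17397889 0.08103073] [0.96408934 0.22531507 0.17356848]
scene [[330.6 241.1]
 [329.3 246.7]]
top [[277.  165.3]
 [279.4 168.4]]
```

View pics/scene1.png

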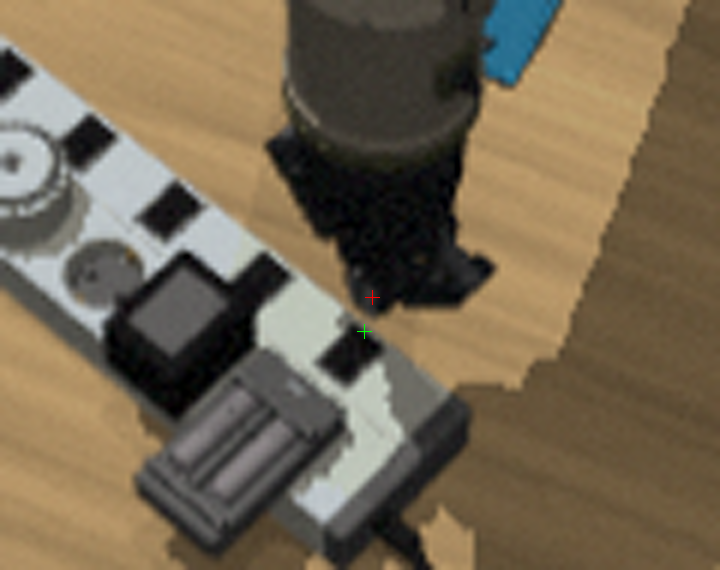

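View pics/top1.png

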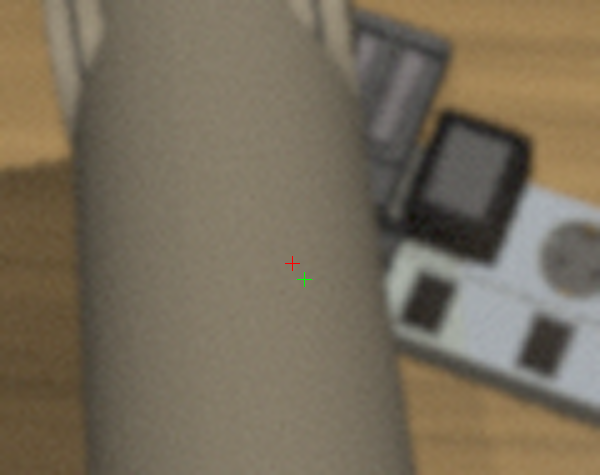

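The scene crop shows switch 0 at crop (352,353), full-image (327.7,250.8), just below the closed fingertips at crop (375,305). In the top view the arm hides it. I'll cross-check the switch centre from the scene camera.

```bash
python3 - <<'E'
from h import *
c=world2pix("scene",[[.6368,.1712,.048]])[0].round()
for uv in((352,353),(267,277),(168,208)):
    print(pix2world("scene",[c-[60,55]+(np.array(uv)+.5)/6-.5],.046).round(4))
o=manip.get_obs();x=o["ee_rot"]
from scipy.spatial.transform import Rotation as R
M=R.from_quat(x).as_matrix();print(M.round(3), M.T@(np.array([.6368,.1712,.06])-o["position"]))
E
```

```text
[[0.6496 0.1706 0.046 ]]
[[0.629  0.1138 0.046 ]]
[[0.6146 0.0503 0.046 ]]
[[-0.95   0.311  0.001]
 [ 0.311  0.95   0.   ]
 [-0.001  0.    -1.   ]] [-0.00168766 -0.00302803  0.02417657]
```

Both cameras agree to within 3 mm, so I'll take the mean, which puts the press target at about (0.638,0.172).

```bash
python3 -m creep '{"slide":[[-0.004,-0.001,0],[0,0,0.01],[0,0,0.012],[0,0,0],[0,0,0]],"twist":[0,0,0,0,0]}'
python3 -m creep '{"slide":[[0,0,0.002],[0,0,0.002],[0,0,0.002],[0,0,0.002],[0,0,0]],"twist":[0,0,0,0,0]}'
```

```text
clock: 3.82
position: [0.6388, 0.1727, 0.0612]
ee_rot: [0.157, 0.988, -0.0, -0.0]
ft_force: [0.5, -0.2, -0.2]
grip_width: -0.0
grasp_force: 0.0
clock: 4.45
position: [0.6387, 0.1727, 0.0531]
ee_rot: [0.157, 0.988, -0.0, -0.0]
ft_force: [-0.1, -0.9, -0.2]
grip_width: 0.002
grasp_force: 0.0
```

```bash
python3 -m creep '{"slide":[[0,0,0.001],[0,0,0.001],[0,0,0.001],[0,0,0.001],[0,0,0.001],[0,0,0]],"twist":[0,0,0,0,0,0]}'
python3 -m creep '{"slide":[[0,0,0.001],[0,0,0.001],[0,0,0]],"twist":[0,0,0]}'
```

```text
clock: 5.2
position: [0.6386, 0.1728, 0.0483]
ee_rot: [0.157, 0.988, 0.0, -0.0]
ft_force: [-1.4, -0.1, 1.4]
grip_width: -0.003
grasp_force: 1.2
clock: 5.58
position: [0.6388, 0.1728, 0.0462]
ee_rot: [0.157, 0.988, 0.0, 0.0]
ft_force: [-0.6, 1.8, 0.8]
grip_width: -0.002
grasp_force: 0.6
```

```bash
python3 -m creep '{"slide":[[0,0,0.0005],[0,0,0.0005],[0,0,0]],"twist":[0,0,0]}'
python3 -m creep '{"slide":[[0,0,0.0005],[0,0,0]],"twist":[0,0]}'
```

```text
clock: 5.95
position: [0.6389, 0.1727, 0.0453]
ee_rot: [0.157, 0.988, 0.0, 0.0]
ft_force: [-1.2, 0.4, 0.4]
grip_width: -0.003
grasp_force: 0.6
clock: 6.2
position: [0.6388, 0.1727, 0.045]
ee_rot: [0.157, 0.988, 0.0, 0.0]
ft_force: [-2.2, 0.6, 3.9]
grip_width: -0.002
grasp_force: 2.1
```

```bash
python3 -m creep '{"slide":[[0,0,0.0004],[0,0,0]],"twist":[0,0]}'
```

```text
clock: 6.45
position: [0.6389, 0.1727, 0.0449]
ee_rot: [0.157, 0.988, 0.0, 0.0]
ft_force: [-4.2, -0.3, 7.9]
grip_width: -0.0
grasp_force: 3.7
```

The force rose to 8 N with no further travel at z 0.045, so the rocker is at its off stop. I'll draw back up and away, then check.

```bash
python3 -m creep '{"slide":[[0,0,-0.005],[0,0,-0.015],[0,0,-0.03],[0,0,-0.04],[0,0,-0.04],[0,0,-0.03],[0.04,0.015,0],[0.04,0.015,0]],"twist":[0,0,0,0,0,0,0,0]}'
python3 -m creep '{"slide":[[0.04,0.03,0],[0.04,0.03,0],[0.04,0.03,0],[0.04,0.03,0],[0.03,0.03,0],[0,0,0],[0,0,0]],"twist":[0,0,0,0,0,0,0]}'
python3 - <<'E'
from h import *
A=[]
for n in("scene","top"):
    p,d=manip.camera(n)
    c=world2pix(n,[[.648,.169,.046]])[0].round().astype(int)
    A.append(cv2.resize(p[c[1]-35:c[1]+40,c[0]-33:c[0]+33],None,fx=6,fy=6,interpolation=cv2.INTER_CUBIC))
cv2.imwrite("pics/after.png",np.hstack(A))
E
```

```text
clock: 7.45
position: [0.5718, 0.2262, 0.2057]
ee_rot: [0.158, 0.987, 0.0, 0.001]
ft_force: [-0.1, 0.1, 0.3]
grip_width: -0.002
grasp_force: 0.0
clock: 8.32
position: [0.4388, 0.4269, 0.205]
ee_rot: [0.158, 0.988, 0.0, 0.0]
ft_force: [0.8, 0.1, 0.4]
grip_width: 0.0
grasp_force: 0.0
```

View pics/after.png

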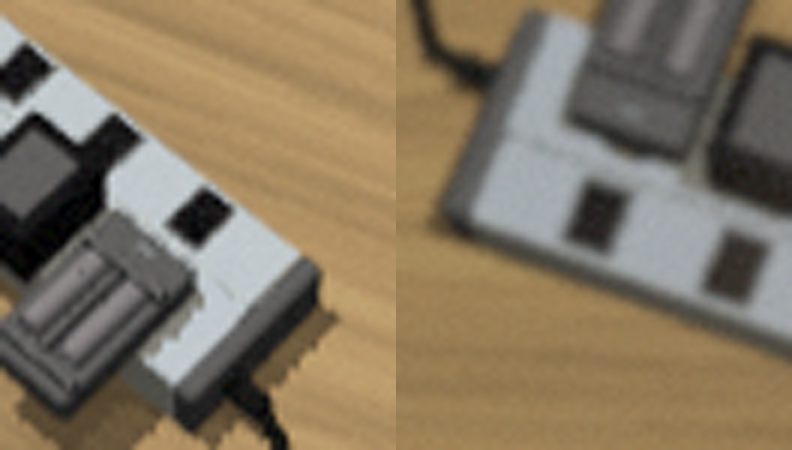

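The picture shows switch 0 at crop (203,217) on the left and (598,217) on the right, with the charger and its surroundings undisturbed. Its tilt is hard to see at this size, so I'll check it by depth against its neighbours.

```bash
python3 - <<'E'
from h import *
ex=np.array([.958,-.286]);ey=np.array([.286,.958])
for n,s0 in(("scene",np.array([.6496,.1706])),("top",np.array([.6473,.168]))):
    c=manip.camera_params(n);D=np.mean([manip.camera(n)[1] for _ in range(8)],0)
    for k in(0,1,2,3):
        r=[]
        for off in(-9,-6,6,9):
            X=[[*(s0-k*.062*ey+ex*off*1e-3+ey*j*1e-3),.046] for j in(-5,-2.5,0,2.5,5)]
            w=world2pix(n,X).round().astype(int);q=cv2.undistortPoints(w.astype(float).reshape(-1,1,2),c["intrinsics"],c["dist_coeffs"])[:,0]
            d=D[w[:,1],w[:,0]];P=(np.c_[q,np.ones(5)]*d[:,None]-c["t"])@c["R"];r.append(P[:,2].mean()*1e3)
        print(n,k,np.round(r,1))
E
```

```text
scene 0 [41.5 42.2 43.6 45.4]
scene 1 [76.  74.7 42.3 72.8]
scene 2 [45.6 44.7 40.9 42. ]
scene 3 [75.1 74.6 42.2 42.9]
top 0 [ 46.3  46.   47.8 107.4]
top 1 [50.4 49.9 45.8 46.5]
top 2 [ 50.   50.   47.  105.5]
top 3 [50.4 79.1 46.9 47. ]
```

The depth readings settle it. Switch 0's front half is now low and its rear half high, the reverse of its neighbours, so it is off and the others are still on.

```bash
python3 -c "
from workcell import manip
print(manip.hand_in())"
```

```text
the job is handed in; nothing more can be done
None
```

Switch 0, in front of the battery charger's outlet, is tipped to off; depth readings show switches 1 to 3 still on (switch 4 was not measured), the arm drew back clear, and the job is handed in, though hand-in gave no verdict.

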